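# Re-park three microscope objectives so that their tops stand level

## Task

The three microscope objectives are in the wrong parking stands. Swap them round (the empty rubber pad is free for parking on the way) so that the shortest stands upright in the highest stand, the middle-length one in the middle-height stand and the longest in the lowest stand, all tops level for the dust cover. Set them down gently, without dropping any or tipping any over, and leave the oil bottle, the dish and the slide box where they are.

Things in the scene. Friction and masses are not known exactly. Their poses are not given: they have to be found in the camera images.
- short_objective: Shortest microscope objective: bright metal barrel (black ring near its foot) 34 mm in diameter and 40 mm high with a squat 8 mm high cone on top; 48 mm tall in all, about 0.12 kg. Loose; stands upright, nose up, and can be gripped anywhere on the barrel. Origin: centre of its flat underside; z up along its axis.
- mid_objective: Middle-length microscope objective: bright metal barrel (black ring near its foot) 34 mm in diameter and 52 mm high, then a narrower 26 mm nose that tapers to a flat 18 mm end; 68 mm tall in all, about 0.16 kg. Loose; stands upright, nose up, and can be gripped anywhere on the barrel. Origin: centre of its flat underside; z up along its axis.
- long_objective: Longest microscope objective: bright metal barrel (black ring near its foot) 34 mm in diameter and 62 mm high, then a narrower 27 mm nose that tapers to a flat 18 mm end; 88 mm tall in all, about 0.20 kg. Loose; stands upright, nose up, and can be gripped anywhere on the barrel. Origin: centre of its flat underside; z up along its axis.
- low_stand: The lowest parking stand: a dark round metal column 66 mm in diameter on a square foot plate 82 x 82 mm 6 mm thick, fixed to the bench. Its top is a round recess 56 mm wide, whose floor is 10 mm above the bench, inside a rim that rises 3 mm above that floor (rim top 13 mm). Origin: centre of its underside, on the bench; z up.
- mid_stand: The middle-height parking stand: a dark round metal column 66 mm in diameter on a six-sided foot plate about 92 mm across its corners 6 mm thick, fixed to the bench. Its top is a round recess 56 mm wide, whose floor is 30 mm above the bench, inside a rim that rises 3 mm above that floor (rim top 33 mm). Origin: centre of its underside, on the bench; z up.
- high_stand: The highest parking stand: a dark round metal column 66 mm in diameter on a round foot plate 84 mm in diameter 6 mm thick, fixed to the bench. Its top is a round recess 56 mm wide, whose floor is 50 mm above the bench, inside a rim that rises 3 mm above that floor (rim top 53 mm). Origin: centre of its underside, on the bench; z up.
- pad: Spare parking place: a plain flat black rubber disc, 90 mm in diameter and 10 mm thick, no rim, fixed to the bench, empty at the start. Origin: centre of its underside, on the bench; z up.
- oil_bottle: Bystander: small amber glass bottle with a black cap, 30 mm in diameter, 62 mm tall, loose. Origin: centre of its underside; z up.
- dish: Bystander: flat round lidded clear dish, 57 mm in diameter, 17 mm tall, loose. Origin: centre of its underside; z up.
- slide_box: Bystander: small closed box, grey with a white lid, 38 x 58 x 30 mm (x, y, z), loose. Origin: centre of its underside; z up.
Things that resemble listed ones, but are neither listed nor needed, are in the scene too. What is shaped like the high_stand but purple is not meant.

How it is judged:
By the outcome, as a careful person would: the job done as asked, in the order asked, and still so for the second after the job is handed in, with the robot touching nothing.
It also fails if it takes over 109 s, if anything falls off the work surface, if the arm or the gripper's body presses on something with over 40 N, if the wrist force passes 120 N, or if a joint passes its speed limit or range.

## Robot

A 7-joint arm with a two-finger parallel gripper is mounted at the origin on the work surface. World frame = base frame: x ahead of the robot, y to its left, z up, the work surface at z = 0. Lengths are in m, angles in rad, forces in N, time in s.
With the tool pointing down it reaches from about 0.425 to 0.925 m from the base axis. Payload 6.8 kg.
Tool frame: the origin (TCP) lies on the front face of the gripper's body, between the roots of the fingers; the fingertips stand 73 mm ahead of it and the grasp point (between the pads) lies 54 mm ahead of it; z points along the fingers, y is the direction in which the jaws open and shut (so a half turn about z gives the same grasp; the last joint's range is limited). The gripper opens to 85 mm and grips with 20 to 120 N. Pads are 22 mm wide; open, the fingers measure 114 mm over their backs; the gripper's body (76 mm by 85 mm) begins 54 mm behind the grasp point. The pads swing forward as they close: fully open they stand 13 mm farther back than shut.
Start: joints at [1.017, 0.477, 0.022, 1.555, -0.011, 1.109, -0.083], TCP at [0.291, -0.609, 0.304] pointing down, gripper open.
Joint ranges: [-2.96, 2.96], [-0.34, 2.1], [-1.41, 1.46], [0.24, 2.44], [-1.37, 4.51], [0.17, 1.92], [-2.96, 2.96]. Speed limits (rad/s): [2.39, 2.39, 3.14, 3.14, 3.14, 3.14, 3.14].

## Interface

Orientations are given as a unit quaternion [w, x, y, z].
In Python, from station import get_obs, read_camera, hand_in, spot_in, cut_out, spot_point gives the robot as it stands. The module is installed in compiled form; this text tells all that it offers.
- The arm moves only by the tool move_arm, never from a script. Its arguments are lists of equal length, an entry for each row: "gripper": the opening, from 0 (shut) to 1 (fully open); "xyz": the shift along the tool's x, y, z in cm, a list of three; "twist": the turn about the tool's z in rad. A call has 1 to 5 rows; each row is the pose to reach, as a shift and turn from the pose commanded when the call began, along the tool's axes at that moment; what a row does not reach only later rows make up. A row lasts 1/12 s, in which the tool goes at most 41.7 mm and 7.16 degrees, less where a joint would pass 70% of its speed; a pose out of reach is approached as far as the arm can. A call with a gripper value outside its range is refused whole. The fingers move at their own pace and stop on an object; "squeeze" is the grip in N (left out, the last holds). Time passes only in rows, so rows that repeat a pose let the fingers close. It gives the time, the measured TCP pose, the force and the opening at its end, in the units of the state.
- get_obs(): the state, without advancing time (a new reading comes with each control period).
- read_camera(name): name is "side" or "top" or "wrist"; returns a dict with "pixels" (384x512x3 uint8, red, green, blue), "fx", "fy", "cx", "cy" (pixels), "R" (3x3) and "t" (3): a world point X has camera coordinates R X + t. Camera axes: x right, y down, z forward; pixel columns grow to the right and rows downward; lengths in m; the calibration is good to about 2 mm. A picture is of the moment at which its call begins. There is no depth.
- hand_in(): hands the job in, once; it reports no verdict.
Trained networks look in the newest picture that a camera, given by its name, has taken for a name from the list of things; names that differ only in an ending like _2 or _b are one class to them, and where a whole thing is asked for, a point or a joint stands for the part that bears it (a point fixed in the world has none). Each returns a list of dicts, best first, with "p" (0 to 1); they miss things now and then, are a little off and sometimes report something else, mostly with a low value. They report only what shows in the picture. A call takes as long as a camera call. They do not tell look-alikes from the thing itself.
- spot_in(query, camera): "centre" ([x, y, z] in m, in world coordinates, good to about 4 mm: the middle of the surface that is visible of it).
- cut_out(query, camera): "pixels" (384x512 bool, what is visible of it).
- spot_point(query, camera): "centre" ([x, y, z] in m, in world coordinates, good to about 4 mm: a listed point, or the origin of a listed thing).
The state is a dict: "t": time; "q": joint angles; "joint_vel": joint speeds; "joint_torque": joint torques, N m; "eef_pos": TCP position; "tool_rot": TCP orientation; "contact_force": force on the tool from outside, world axes, zero at the start; "torque": the same for the moment, N m; "gripper_width": opening from 0.0 (shut) to 1.0 (fully open).
Only numpy, scipy, OpenCV 4.12 (cv2) and the standard library are available. Lean on these libraries where they do the work, as an engineer would, in place of code of your own. Each camera call takes 0.05 s, during which the arm holds its last target.

## Working session

There is one attempt and no reset: what is moved stays moved. The work goes in short steps, Python scripts to look and compute and a tool call to move; the robot and the scene stay as the last step left them, time stands still between calls to the robot, and variables do not carry over. Pictures are saved under pics/ and viewed, and the job is handed in when it is done.

Besides the shell and the picture viewer there is one more tool, called in YAML: its name, and indented under it one key for each argument. move_arm: Moves the arm, as the interface text tells. Its arguments: {"type":"object","properties":{"gripper":{"type":"array","items":{"type":"number"}},"xyz":{"type":"array","items":{"type":"array","items":{"type":"number"}}},"twist":{"type":"array","items":{"type":"number"}},"squeeze":{"type":"number"}},"required":["gripper","xyz","twist"]}

```bash
mkdir -p pics
python3 - <<'E'
from station import *
import cv2
o=get_obs(); print({k:(o[k]) for k in ('t','eef_pos','tool_rot','gripper_width','contact_force')})
for c in ('top','side','wrist'):
    r=read_camera(c); cv2.imwrite(f'pics/{c}0.png',cv2.resize(r['pixels'][:,:,::-1],(768,576)))
    for n in ['short_objective','mid_objective','long_objective','low_stand','mid_stand','high_stand','pad','oil_bottle','dish','slide_box']:
        print(c,n,[(round(d['p'],2),[round(float(v),3) for v in d['centre']]) for d in spot_point(n,c)][:4])
E
```

```text
{'t': 0.0, 'eef_pos': array([ 0.29087165, -0.60859733,  0.30291628]), 'tool_rot': array([-8.80866999e-04,  9.75254884e-01,  2.21081586e-01, -2.61234622e-04]), 'gripper_width': 0.9976894117545709, 'contact_force': array([-0.10923123, -0.15482239, -0.77512844])}
top short_objective [(0.52, [0.59, -0.125, 0.011]), (0.34, [0.449, 0.101, -0.001])]
top mid_objective [(0.55, [0.449, 0.095, 0.052])]
top long_objective [(0.77, [0.562, 0.26, 0.03]), (0.28, [0.45, 0.1, -0.002])]
top low_stand [(0.81, [0.588, -0.12, 0.001])]
top mid_stand [(0.74, [0.568, 0.259, 0.0]), (0.7, [0.428, -0.075, -0.002])]
top high_stand [(0.83, [0.318, 0.197, 0.002]), (0.78, [0.336, -0.095, -0.004]), (0.73, [0.451, 0.102, -0.001]), (0.63, [0.426, 0.295, 0.001])]
top pad [(0.58, [0.454, -0.291, 0.001])]
top oil_bottle [(0.63, [0.628, 0.089, 0.001]), (0.6, [0.431, -0.079, 0.001]), (0.44, [0.451, -0.289, 0.001])]
top dish [(0.72, [0.606, -0.287, -0.003])]
top slide_box [(0.93, [0.632, 0.089, -0.002])]
side short_objective [(0.64, [0.592, -0.127, 0.011]), (0.49, [0.449, -0.293, 0.005])]
side mid_objective [(0.76, [0.45, 0.096, 0.048])]
side long_objective [(0.59, [0.568, 0.259, 0.03]), (0.27, [0.587, -0.118, -0.001])]
side low_stand [(0.62, [0.586, -0.116, 0.002])]
side mid_stand [(0.56, [0.565, 0.261, 0.0]), (0.48, [0.607, -0.293, -0.004])]
side high_stand [(0.91, [0.449, 0.1, -0.001]), (0.87, [0.429, 0.293, 0.0]), (0.59, [0.336, -0.092, -0.0]), (0.55, [0.315, 0.192, -0.004])]
side pad [(0.91, [0.448, -0.29, 0.003])]
side oil_bottle [(0.76, [0.425, -0.076, -0.002])]
side dish [(0.63, [0.606, -0.29, -0.001])]
side slide_box [(0.6, [0.628, 0.085, -0.003]), (0.27, [0.45, 0.097, -0.001])]
wrist short_objective []
wrist mid_objective []
wrist long_objective []
wrist low_stand []
wrist mid_stand []
wrist high_stand []
wrist pad []
wrist oil_bottle []
wrist dish []
wrist slide_box []
```

View pics/top0.png

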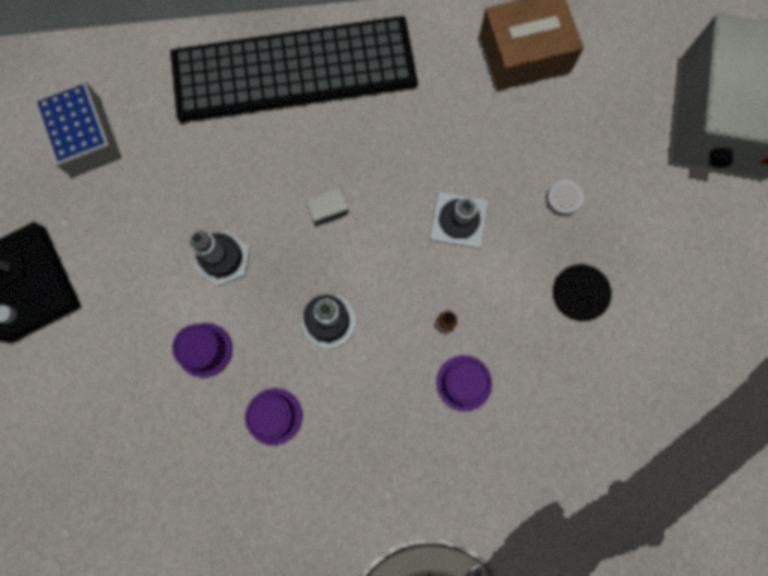

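View pics/side0.png

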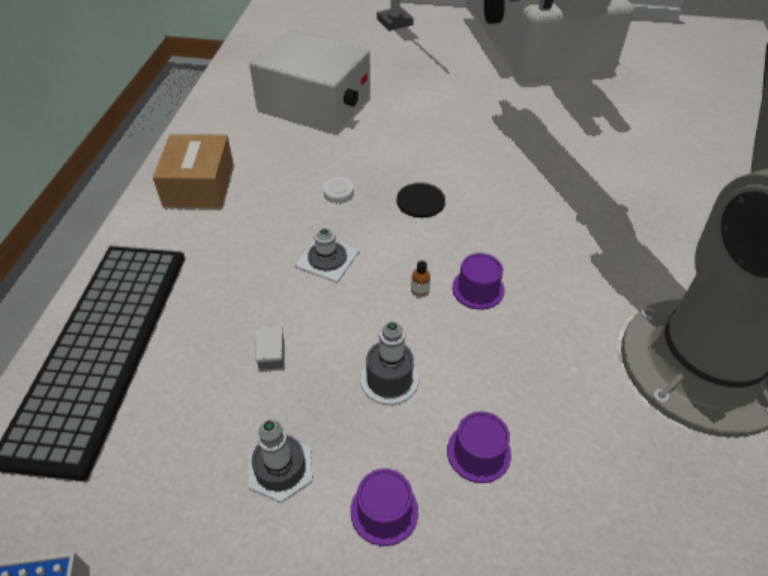

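Candidates (768×576 top picture):
- **Stands:** the square foot at (460,219) is low_stand, the hexagon at (220,257) is mid_stand, and the white round foot at (328,319) is high_stand. The purple ones at (203,349), (274,416) and (464,382) are decoys.
- **Objectives:** the low stand seems to hold the short one, the high stand the mid one and the mid stand the long one.

I'll confirm in enlarged crops.

Run:
```python
from station import *
import cv2,numpy as np
r=read_camera('side'); s=r['pixels'][:,:,::-1]
def c(x,y): return cv2.resize(s[y:y+70,x:x+60],(260,303),interpolation=cv2.INTER_CUBIC)
a=np.hstack([c(190,140),c(232,205),c(155,270)])
r2=read_camera('top'); s=r2['pixels'][:,:,::-1]
b=np.hstack([c(275,115),c(190,175),c(115,135)])
cv2.imwrite('pics/crop.png',np.vstack([a,b])[:600])
for r in (r,r2): print(r['fx'],r['cx'],r['cy'],-r['R'].T@r['t'])
```

```text
418.78344248847117 251.3952407383788 190.8030295999991 [0.38634617 0.59422156 0.76502127]
399.66076827627904 257.63960196199224 190.88508759735407 [0.30319211 0.02589564 0.91163146]
```

View pics/crop.png

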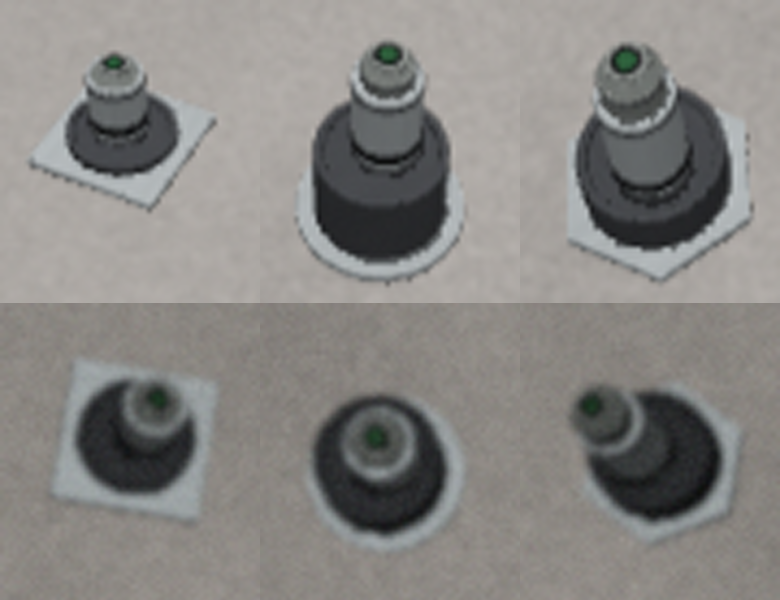

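The crops confirm it: short on the square foot (low), mid on the round white foot (high), long on the hexagon (mid). All three have green lenses, so I'll triangulate those, and find the stand foot plates as well.

```bash
cat > h.py <<'E'
from station import *
import cv2,numpy as np
def ray(r,u,v):
    d=r['R'].T@np.array([(u-r['cx'])/r['fx'],(v-r['cy'])/r['fy'],1]); return -r['R'].T@r['t'],d
def atz(r,u,v,z):
    c,d=ray(r,u,v); return c+d*(z-c[2])/d[2]
def proj(r,X):
    c=r['R']@np.array(X)+r['t']; return c[0]/c[2]*r['fx']+r['cx'],c[1]/c[2]*r['fy']+r['cy']
def green(r,X,w=12):
    u,v=proj(r,X); u0,v0=int(u)-w,int(v)-w
    p=r['pixels'][max(v0,0):v0+2*w,max(u0,0):u0+2*w].astype(float)
    g=np.clip(p[...,1]-(p[...,0]+p[...,2])/2-12,0,None)
    yy,xx=np.mgrid[:g.shape[0],:g.shape[1]]
    if g.sum()==0:return None
    return (g*xx).sum()/g.sum()+max(u0,0),(g*yy).sum()/g.sum()+max(v0,0)
def tri(rs,uvs):
    A=np.zeros((3,3));b=np.zeros(3)
    for r,(u,v) in zip(rs,uvs):
        c,d=ray(r,u,v);d=d/np.linalg.norm(d);P=np.eye(3)-np.outer(d,d);A+=P;b+=P@c
    return np.linalg.solve(A,b)
def mv(o,target,yaw=None):
    "shift in tool axes cm from measured pose to world target"
    w,x,y,z=o['tool_rot'];from scipy.spatial.transform import Rotation as Ro
    R=Ro.from_quat([x,y,z,w]).as_matrix(); return R.T@(np.array(target)-o['eef_pos'])*100
E
python3 - <<'E'
from h import *
S=read_camera('side');T=read_camera('top')
for n,X in dict(short=[.591,-.126,.058],mid=[.45,.096,.118],long=[.565,.26,.118]).items():
    a,b=green(S,X),green(T,X); print(n,a,b,'tri',tri([S,T],[a,b]).round(4),'z-known',atz(S,*a,X[2])[:2].round(4),atz(T,*b,X[2])[:2].round(4))
for q,f in (('low_stand',[.588,-.12]),('mid_stand',[.567,.26]),('high_stand',[.45,.1]),('pad',[.45,-.29])):
    for c in ('side','top'):
        for f_ in (spot_point,):
            print(q,c,[d['centre'].round(3) if hasattr(d['centre'],'round') else d['centre'] for d in f_(q,c)if np.hypot(d['centre'][0]-f[0],d['centre'][1]-f[1])<.03])
    # plate outline: white threshold in top
    u,v=proj(T,f+[0.006]); 
    for R,nm in ((T,'top'),(S,'side')):
        u,v=proj(R,f+[0.006]);w=34;u0,v0=int(u)-w,int(v)-w
        p=R['pixels'][v0:v0+2*w,u0:u0+2*w].astype(int)
        m=((p.min(2)>150)&(abs(p[...,0]-p[...,2])<12)).astype('uint8') if q!='pad' else (p.max(2)<50).astype('uint8')
        m=cv2.morphologyEx(m,cv2.MORPH_OPEN,np.ones((2,2)))
        n,l,st,_=cv2.connectedComponentsWithStats(m)
        if n<2: print('none');continue
        k=1+np.argmax(st[1:,4]);pts=cv2.convexHull(np.argwhere(l==k)[:,::-1].astype(np.int32))
        (x,y),d,a=cv2.fitEllipse(pts) if q in('high_stand','pad') else cv2.minAreaRect(pts)
        print('  ',nm,st[k,4],atz(R,x+u0,y+v0,.01 if q=='pad' else .006).round(4),d)
E
```

```text
short (np.float64(215.784), np.float64(154.02)) (np.float64(311.0444444444444), np.float64(136.76666666666668)) tri [ 0.591  -0.1255  0.0586] z-known [ 0.5903 -0.1257] [ 0.5921 -0.1257]
mid (np.float64(261.14285714285717), np.float64(217.00595238095238)) (np.float64(216.14723926380367), np.float64(205.49079754601226)) tri [0.4478 0.095  0.1186] z-known [0.4471 0.0947] [0.4487 0.095 ]
long (np.float64(179.00602409638554), np.float64(283.4590361445783)) (np.float64(131.07894736842104), np.float64(158.19298245614036)) tri [0.5662 0.2608 0.1179] z-known [0.5656 0.261 ] [0.5669 0.2608]
low_stand side [[0.5887, -0.1162, -0.0024]]
low_stand top [[0.5905, -0.1209, 0.002]]
   top 57 [ 0.5653 -0.084   0.006 ] (12.0, 6.600000381469727)
   side 3994 [ 0.5912 -0.1236  0.006 ] (67.0, 67.0)
mid_stand side [[0.5659, 0.2601, 0.0023]]
mid_stand top [[0.5665, 0.2575, 0.0002]]
   top 6 [0.5776 0.2179 0.006 ] (1.0, 2.0)
   side 3216 [0.5702 0.258  0.006 ] (67.0, 67.0)
high_stand side [[0.4524, 0.1019, 0.0019]]
high_stand top [[0.4508, 0.1005, -0.0048]]
   top 16 [0.4491 0.061  0.006 ] (2.1880381107330322, 6.844488143920898)Traceback (most recent call last):
  File "<stdin>", line 19, in <module>
cv2.error: OpenCV(4.12.0) /io/opencv/modules/imgproc/src/shapedescr.cpp:361: error: (-201:Incorrect size of input array) There should be at least 5 points to fit the ellipse in function 'fitEllipseNoDirect'
```

Triangulated heights are 58.6, 118.6 and 117.9 mm against the expected 58, 118 and 118, so these positions can be used. Moving over the short objective first.

move_arm:
  gripper: [1,1,1,1,1]
  xyz:
    - [3,-2,1]
    - [6.2,-4,2]
    - [9.4,-6,3]
    - [12.6,-8,4]
    - [15.8,-10,5]
  twist: [-0.12,-0.24,-0.36,-0.48,-0.6]
  squeeze: 40

```text
t: 2.57
eef_pos: [0.3912, -0.4492, 0.2537]
tool_rot: [0.0, 0.865, 0.502, 0.0]
contact_force: [0.4, -0.9, 0.6]
gripper_width: 0.998
```

```bash
cat > s.py <<'E'
import sys
from h import *
o=get_obs(); w,x,y,z=o['tool_rot']
yaw=np.degrees(np.arctan2(2*(x*y+w*z),1-2*(y*y+z*z)))
print('t',round(o['t'],2),'pos',o['eef_pos'].round(4),'yaw',round(float(yaw),2),'w',round(float(o['gripper_width']),3),'F',o['contact_force'].round(1),'q7',round(float(o['q'][6]),2))
if len(sys.argv)>3: print('to target (tool cm)',mv(o,[float(a) for a in sys.argv[1:4]]).round(2),'twist to 90:',round(float(np.radians(yaw-90)),3))
E
python3 s.py .591 -.1255 .17
```

```text
t 2.57 pos [ 0.3912 -0.4492  0.2537] yaw 60.24 w 0.998 F [ 0.4 -0.9  0.6] q7 0.16
to target (tool cm) [38.02  1.28  8.37] twist to 90: -0.519
```

move_arm:
  gripper: [1,1,1,1,1]
  xyz:
    - [4,0,1]
    - [8,0,2]
    - [12,0.3,3]
    - [16,0.5,4]
    - [20,0.6,5]
  twist: [-0.1,-0.2,-0.3,-0.4,-0.519]

```text
t: 2.98
eef_pos: [0.4969, -0.2791, 0.2039]
tool_rot: [0.001, 0.708, 0.707, 0.0]
contact_force: [0.8, -1.5, 0.0]
gripper_width: 0.999
```

```bash
python3 s.py .591 -.1255 .17
```

```text
t 2.98 pos [ 0.4969 -0.2791  0.2039] yaw 89.92 w 0.999 F [ 0.8 -1.5  0. ] q7 0.24
to target (tool cm) [15.38  9.38  3.39] twist to 90: -0.001
```

move_arm:
  gripper: [1,1,1,1,1]
  xyz:
    - [3.4,2.1,0.7]
    - [6.8,4.2,1.4]
    - [10.2,6.2,2.1]
    - [13.4,8.2,2.8]
    - [15.4,9.4,3.4]
  twist: [0,0,0,0,0]

```text
t: 3.4
eef_pos: [0.593, -0.1224, 0.1698]
tool_rot: [-0.0, 0.708, 0.706, 0.001]
contact_force: [-0.4, -0.3, 0.1]
gripper_width: 0.999
```

```bash
python3 s.py .591 -.1255 .09
python3 - <<'E'
from h import *
r=read_camera('wrist'); cv2.imwrite('pics/w1.png',r['pixels'][:,:,::-1])
g=green(r,[.591,-.1255,.058],25); print(g, g and atz(r,*g,.058))
E
```

```text
t 3.4 pos [ 0.593  -0.1224  0.1698] yaw 89.89 w 0.999 F [-0.4 -0.3  0.1] q7 -0.1
to target (tool cm) [-0.32 -0.21  7.98] twist to 90: -0.002
(np.float64(252.0111038536904), np.float64(217.04702808621815)) [ 0.5923848  -0.12557168  0.058     ]
```

View pics/w1.png

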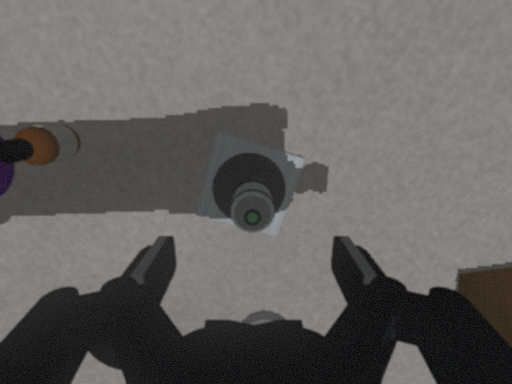

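The wrist view shows the short objective's lens at (252,217). At z = 58 mm that gives (0.592, -0.1256), which agrees. Descending.

move_arm:
  gripper: [1,1,1,1,1]
  xyz:
    - [0,-0.1,2]
    - [-0.2,-0.1,4.5]
    - [-0.2,-0.1,6.5]
    - [-0.2,-0.1,7.6]
    - [-0.2,-0.1,7.9]
  twist: [0,0,0,0,0]

```text
t: 3.87
eef_pos: [0.5886, -0.1294, 0.0889]
tool_rot: [-0.001, 0.709, 0.705, -0.001]
contact_force: [-0.2, -0.3, 0.3]
gripper_width: 0.998
```

```bash
python3 s.py .5912 -.1255 .09
```

```text
t 3.87 pos [ 0.5886 -0.1294  0.0889] yaw 89.64 w 0.998 F [-0.2 -0.3  0.3] q7 -0.13
to target (tool cm) [ 0.39  0.26 -0.11] twist to 90: -0.006
```

move_arm:
  gripper: [1,1,1,1,0.7]
  xyz:
    - [0.15,0.1,0]
    - [0.15,0.1,0]
    - [0.15,0.1,0]
    - [0.15,0.1,0]
    - [0.15,0.1,0]
  twist: [0,0,0,0,0]

```text
t: 4.28
eef_pos: [0.5914, -0.1278, 0.0919]
tool_rot: [0.001, 0.709, 0.705, 0.0]
contact_force: [0.3, -0.2, 0.0]
gripper_width: 0.881
```

```bash
python3 s.py .5912 -.1255 .09;python3 - <<'E'
from h import *
import time
for i in range(3):
    read_camera('wrist'); print(get_obs()['eef_pos'].round(4))
r=read_camera('wrist');cv2.imwrite('pics/w2.png',r['pixels'][:,:,::-1])
E
```

```text
t 4.28 pos [ 0.5914 -0.1278  0.0919] yaw 89.65 w 0.881 F [ 0.3 -0.2  0. ] q7 -0.14
to target (tool cm) [ 0.23 -0.02  0.19] twist to 90: -0.006
[ 0.5912 -0.1278  0.0917]
[ 0.5911 -0.1278  0.0915]
[ 0.591  -0.1278  0.0913]
```

View pics/w2.png

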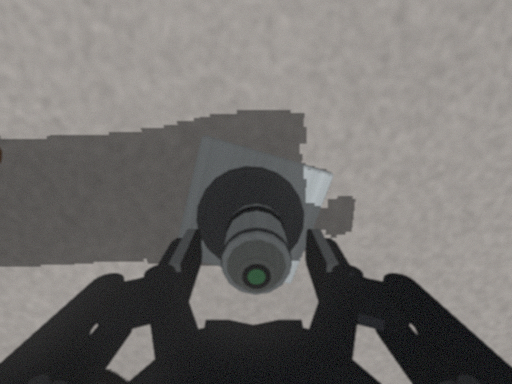

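The objective at (257,275) is centred between the pads. Correcting by 2 mm and closing.

move_arm:
  gripper: [0.6,0.4,0.2,0.1,0.1]
  xyz:
    - [0.2,0,0.1]
    - [0.2,0,0.1]
    - [0.2,0,0.1]
    - [0.2,0,0.1]
    - [0.2,0,0.1]
  twist: [0,0,0,0,0]
  squeeze: 40

```text
t: 4.9
eef_pos: [0.5911, -0.1254, 0.09]
tool_rot: [0.0, 0.709, 0.705, 0.0]
contact_force: [0.2, 1.6, 2.5]
gripper_width: 0.376
```

move_arm:
  gripper: [0.1,0.1,0.1,0.1]
  xyz:
    - [0,0,0]
    - [0,0,0]
    - [0,0,0]
    - [0,0,0]
  twist: [0,0,0,0]

```text
t: 5.23
eef_pos: [0.5911, -0.1254, 0.09]
tool_rot: [0.0, 0.709, 0.705, 0.0]
contact_force: [0.2, 1.3, 2.9]
gripper_width: 0.37
```

```bash
python3 s.py .451 -.2905 .2
```

```text
t 5.23 pos [ 0.5911 -0.1254  0.09  ] yaw 89.67 w 0.37 F [0.2 1.3 2.9] q7 -0.14
to target (tool cm) [-16.58 -13.91 -11.01] twist to 90: -0.006
```

move_arm:
  gripper: [0.1,0.1,0.1,0.1,0.1]
  xyz:
    - [0,0,-0.5]
    - [0,0,-1.5]
    - [-0.5,-0.4,-3]
    - [-2,-1.7,-4]
    - [-4,-3.4,-4.5]
  twist: [0,0,0,0,0]

```text
t: 5.65
eef_pos: [0.5582, -0.1642, 0.1371]
tool_rot: [0.001, 0.708, 0.706, 0.001]
contact_force: [0.5, -0.7, -1.2]
gripper_width: 0.375
```

move_arm:
  gripper: [0.1,0.1,0.1,0.1,0.1]
  xyz:
    - [-2.4,-2,0]
    - [-5,-4.2,0]
    - [-7.6,-6.4,0]
    - [-10,-8.4,0]
    - [-11.5,-9.6,0]
  twist: [0,0,0,0,0]

```text
t: 6.07
eef_pos: [0.4566, -0.2833, 0.1353]
tool_rot: [-0.0, 0.711, 0.704, -0.001]
contact_force: [-0.5, 0.0, -1.3]
gripper_width: 0.375
```

```bash
python3 s.py .451 -.2905 .091
```

```text
t 6.07 pos [ 0.4566 -0.2833  0.1353] yaw 89.42 w 0.375 F [-0.5  0.  -1.3] q7 0.21
to target (tool cm) [-0.71 -0.54  4.44] twist to 90: -0.01
```

move_arm:
  gripper: [0.1,0.1,0.1,0.1,0.1]
  xyz:
    - [-0.5,-0.5,0.5]
    - [-0.9,-0.8,1.5]
    - [-0.9,-0.8,2.5]
    - [-0.9,-0.8,3.3]
    - [-0.9,-0.8,3.6]
  twist: [0,0,0,0,0]

```text
t: 6.48
eef_pos: [0.4522, -0.287, 0.0971]
tool_rot: [-0.001, 0.708, 0.706, 0.0]
contact_force: [1.0, 1.0, -1.5]
gripper_width: 0.375
```

move_arm:
  gripper: [0.1,0.1,0.1]
  xyz:
    - [0,0,0]
    - [0,0,0]
    - [0,0,0]
  twist: [0,0,0]

```text
t: 6.73
eef_pos: [0.4526, -0.2883, 0.099]
tool_rot: [0.0, 0.709, 0.705, 0.0]
contact_force: [0.2, 0.2, -1.0]
gripper_width: 0.372
```

```bash
python3 s.py .451 -.2905 .091
python3 - <<'E'
from h import *
r=read_camera('side');p=r['pixels'][90:190,190:340,::-1];cv2.imwrite('pics/s2.png',cv2.resize(p,None,fx=5,fy=5))
E
```

```text
t 6.73 pos [ 0.4526 -0.2883  0.099 ] yaw 89.73 w 0.372 F [ 0.2  0.2 -1. ] q7 0.2
to target (tool cm) [-0.22 -0.16  0.8 ] twist to 90: -0.005
```

View pics/s2.png

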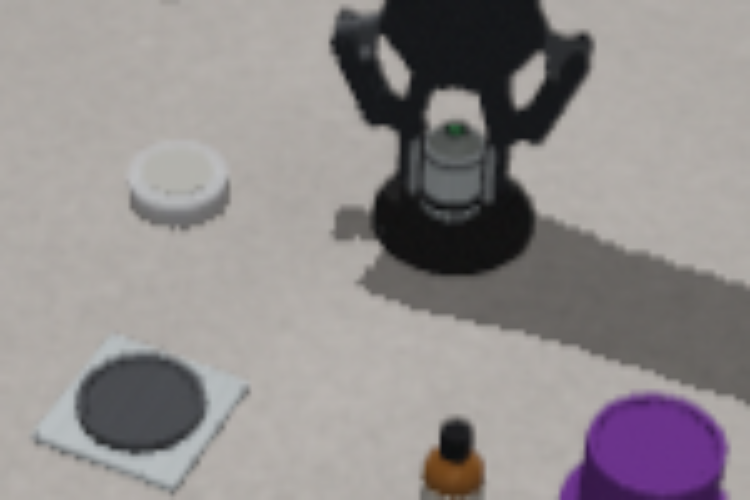

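The short objective is gripped upright over the pad. Lowering gently.

move_arm:
  gripper: [0.1,0.1,0.1,0.1,0.1]
  xyz:
    - [-0.1,-0.1,0.2]
    - [-0.2,-0.1,0.4]
    - [-0.2,-0.1,0.6]
    - [-0.2,-0.1,0.75]
    - [-0.2,-0.1,0.85]
  twist: [0,0,0,0,0]

```text
t: 7.2
eef_pos: [0.4508, -0.2909, 0.0902]
tool_rot: [-0.0, 0.709, 0.705, -0.0]
contact_force: [-0.2, -0.1, -0.1]
gripper_width: 0.381
```

move_arm:
  gripper: [0.1,0.1,0.1]
  xyz:
    - [0,0,0.05]
    - [0,0,0.1]
    - [0,0,0.1]
  twist: [0,0,0]

```text
t: 7.45
eef_pos: [0.4508, -0.2908, 0.09]
tool_rot: [-0.0, 0.709, 0.705, -0.0]
contact_force: [-2.7, 1.6, 7.8]
gripper_width: 0.377
```

move_arm:
  gripper: [0.4,0.45,0.55,0.7,0.85]
  xyz:
    - [0,0,-0.1]
    - [0,0,-0.1]
    - [0,0,-0.1]
    - [0,0,-0.1]
    - [0,0,-0.1]
  twist: [0,0,0,0,0]

```text
t: 7.87
eef_pos: [0.4509, -0.2909, 0.0904]
tool_rot: [0.0, 0.709, 0.705, 0.0]
contact_force: [0.8, 0.6, 0.4]
gripper_width: 0.813
```

move_arm:
  gripper: [1,1,1,1,1]
  xyz:
    - [0,0,0]
    - [0,0,-1]
    - [0,0,-4]
    - [0,0,-8]
    - [1,0.5,-11]
  twist: [0,0,0,0,0]

```text
t: 8.28
eef_pos: [0.4551, -0.2827, 0.203]
tool_rot: [0.0, 0.71, 0.704, -0.0]
contact_force: [1.4, -0.9, -0.7]
gripper_width: 1.001
```

```bash
python3 s.py .566 .261 .21;python3 - <<'E'
from h import *
S=read_camera('side');T=read_camera('top');X=[.451,-.291,.058]
a,b=green(S,X),green(T,X);print(a,b)
if a and b:print(tri([S,T],[a,b]))
p=S['pixels'][90:190,190:340,::-1];cv2.imwrite('pics/s3.png',cv2.resize(p,None,fx=5,fy=5))
E
```

```text
t 8.28 pos [ 0.4551 -0.2827  0.203 ] yaw 89.49 w 1.001 F [ 1.4 -0.9 -0.7] q7 0.26
to target (tool cm) [54.47 10.6  -0.76] twist to 90: -0.009
(np.float64(281.4072164948454), np.float64(117.51030927835052)) (np.float64(395.03508771929825), np.float64(190.0))
[ 0.44930887 -0.29022031  0.05956865]
```

View pics/s3.png

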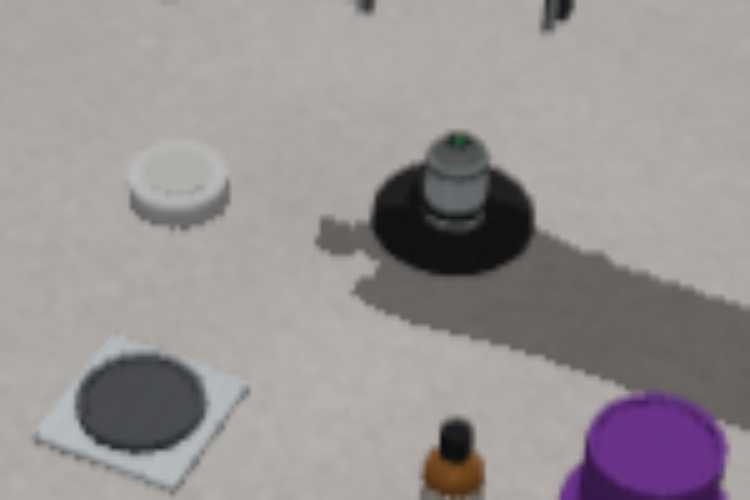

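The short objective stands on the pad at (0.449, -0.290). Now moving to the long one on the mid stand.

move_arm:
  gripper: [1,1,1,1,1]
  xyz:
    - [3,0.6,-0.3]
    - [7,1.4,-0.7]
    - [11,2.2,-0.8]
    - [15,3,-0.8]
    - [19,3.8,-0.8]
  twist: [0,0,0,0,0]

```text
t: 8.8
eef_pos: [0.4948, -0.0895, 0.2086]
tool_rot: [0.0, 0.709, 0.705, -0.0]
contact_force: [0.5, 0.6, 0.1]
gripper_width: 1.004
```

move_arm:
  gripper: [1,1,1,1,1]
  xyz:
    - [4,0.8,0]
    - [8,1.6,0]
    - [12,2.3,0]
    - [16,3.1,0]
    - [20,3.9,0]
  twist: [0,0,0,0,0]

```text
t: 9.22
eef_pos: [0.535, 0.1104, 0.2084]
tool_rot: [0.0, 0.709, 0.705, -0.0]
contact_force: [1.2, -0.6, 0.8]
gripper_width: 1.001
```

```bash
python3 s.py .566 .261 .21
```

```text
t 9.22 pos [0.535  0.1104 0.2084] yaw 89.66 w 1.001 F [ 1.2 -0.6  0.8] q7 -0.55
to target (tool cm) [15.08  3.01 -0.17] twist to 90: -0.006
```

move_arm:
  gripper: [1,1,1,1,1]
  xyz:
    - [4,0.8,0]
    - [8,1.6,0]
    - [12,2.4,0]
    - [14.2,2.9,0]
    - [15,3,0]
  twist: [0,0,0,0,0]

```text
t: 9.63
eef_pos: [0.5655, 0.2639, 0.2085]
tool_rot: [-0.001, 0.707, 0.707, 0.001]
contact_force: [-0.1, -0.1, 0.2]
gripper_width: 1.0
```

move_arm:
  gripper: [1,1,1]
  xyz:
    - [0,0,0]
    - [0,0,0]
    - [0,0,0]
  twist: [0,0,0]

```text
t: 9.88
eef_pos: [0.5663, 0.2558, 0.208]
tool_rot: [0.001, 0.71, 0.704, -0.001]
contact_force: [-0.1, -0.0, -0.1]
gripper_width: 0.999
```

```bash
python3 s.py .566 .261 .128;python3 - <<'E'
from h import *
r=read_camera('wrist'); cv2.imwrite('pics/w3.png',r['pixels'][:,:,::-1])
g=green(r,[.566,.261,.118],25); print(g, g and atz(r,*g,.118))
E
```

```text
t 9.88 pos [0.5663 0.2558 0.208 ] yaw 89.52 w 0.999 F [-0.1 -0.  -0.1] q7 -0.78
to target (tool cm) [ 0.54 -0.03  7.99] twist to 90: -0.008
(np.float64(254.1522375575073), np.float64(217.8193224592221)) [0.56694939 0.26126952 0.118     ]
```

View pics/w3.png

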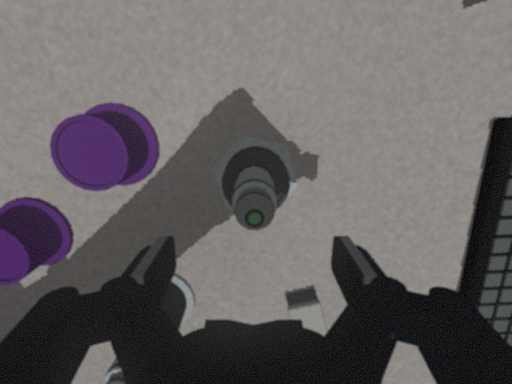

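The lens at (254,218) gives (0.567, 0.261), as expected. Descending.

move_arm:
  gripper: [1,1,1,1,1]
  xyz:
    - [0.2,0,1.5]
    - [0.3,0,4]
    - [0.3,0,6]
    - [0.3,0,7.5]
    - [0.3,0,7.9]
  twist: [0,0,0,0,0]

```text
t: 10.35
eef_pos: [0.5652, 0.2585, 0.1268]
tool_rot: [-0.0, 0.71, 0.704, -0.002]
contact_force: [0.6, 0.4, 0.7]
gripper_width: 0.998
```

move_arm:
  gripper: [1,1,0.8,0.7]
  xyz:
    - [0,0,0]
    - [0,0,0]
    - [0,0,0]
    - [0,0,0]
  twist: [0,0,0,0]

```text
t: 10.68
eef_pos: [0.5669, 0.2615, 0.1308]
tool_rot: [0.0, 0.709, 0.705, 0.001]
contact_force: [0.1, 0.1, -0.5]
gripper_width: 0.745
```

```bash
python3 s.py .5665 .261 .128
```

```text
t 10.68 pos [0.5669 0.2615 0.1308] yaw 89.63 w 0.745 F [ 0.1  0.1 -0.5] q7 -0.83
to target (tool cm) [-0.05 -0.04  0.28] twist to 90: -0.006
```

move_arm:
  gripper: [0.6,0.4,0.2,0.1,0.1]
  xyz:
    - [0,0,0.1]
    - [0,0,0.1]
    - [0,0,0.1]
    - [0,0,0.1]
    - [0,0,0.1]
  twist: [0,0,0,0,0]

```text
t: 11.1
eef_pos: [0.5664, 0.2615, 0.1289]
tool_rot: [0.0, 0.709, 0.705, 0.0]
contact_force: [0.1, -1.6, 5.2]
gripper_width: 0.377
```

move_arm:
  gripper: [0.1,0.1,0.1,0.1]
  xyz:
    - [0,0,0]
    - [0,0,0]
    - [0,0,0]
    - [0,0,0]
  twist: [0,0,0,0]

```text
t: 11.43
eef_pos: [0.5664, 0.2615, 0.1289]
tool_rot: [0.0, 0.709, 0.705, 0.0]
contact_force: [-1.6, -1.5, 5.8]
gripper_width: 0.38
```

```bash
python3 s.py .5885 -.119 .2
python3 - <<'E'
from h import *
S=read_camera('side');T=read_camera('top')
for q,f in (('low_stand',[.588,-.12]),):
  for c in ('side','top'):
    R=dict(side=S,top=T)[c]
    for d in spot_point(q,c)+spot_in(q,c): print(c,round(d['p'],2),np.round(d['centre'],4))
    # dark column top disc
    u,v=proj(R,f+[0.013]);w=24;u0,v0=int(u)-w,int(v)-w
    p=R['pixels'][v0:v0+2*w,u0:u0+2*w].astype(int);m=(p.max(2)<105).astype('uint8')
    n,l,st,_=cv2.connectedComponentsWithStats(m);k=1+np.argmax(st[1:,4])
    cs,_=cv2.findContours((l==k).astype('uint8'),0,1)
    (x,y),d,a=cv2.fitEllipse(max(cs,key=len));print(c,st[k],d,atz(R,x+u0,y+v0,.0115))
E
```

```text
t 11.43 pos [0.5664 0.2615 0.1289] yaw 89.65 w 0.38 F [-1.6 -1.5  5.8] q7 -0.83
to target (tool cm) [-38.04   2.44  -7.11] twist to 90: -0.006
side 0.94 [ 0.5864 -0.1171 -0.0013]
side 0.66 [ 0.5687 -0.1079  0.0119]
side [   0    0   38   48 1242] (37.98914337158203, 48.15422821044922) [ 0.61540636 -0.12367696  0.0115    ]
top [  0  13  34  35 423] (10.906478881835938, 49.66518783569336) [ 0.57080352 -0.09290092  0.0115    ]
```

Run:
```python
from h import *
S=read_camera('side');T=read_camera('top')
# rim disc in s3.png: left 76,right 206, top 352, bottom 453 (x5, cropped 190,90)
print(atz(S,190+141/5,90+400/5,.010))
p=T['pixels'][115:180,275:340,::-1];cv2.imwrite('pics/t3.png',cv2.resize(p,None,fx=8,fy=8))
```

```text
[ 0.58555212 -0.11881739  0.01      ]
```

View pics/t3.png

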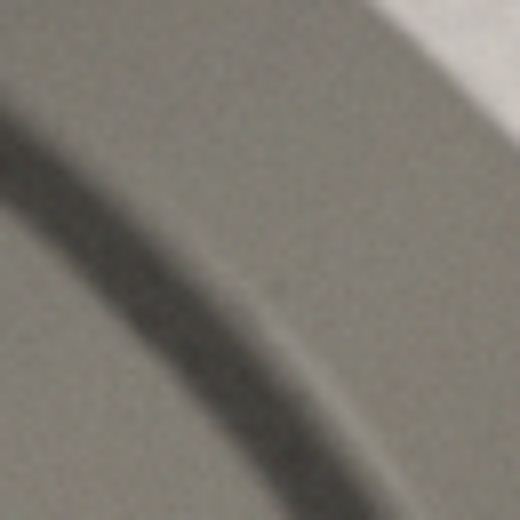

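move_arm:
  gripper: [0.1,0.1,0.1,0.1,0.1]
  xyz:
    - [0,0,-0.4]
    - [0,0,-1.2]
    - [0,0,-2.6]
    - [-0.6,0,-4.2]
    - [-2.2,0.1,-5.6]
  twist: [0,0,0,0,0]

```text
t: 12.25
eef_pos: [0.5666, 0.2421, 0.1868]
tool_rot: [-0.001, 0.708, 0.706, 0.001]
contact_force: [0.6, 0.2, -1.4]
gripper_width: 0.374
```

move_arm:
  gripper: [0.1,0.1,0.1,0.1,0.1]
  xyz:
    - [-3,0.2,0]
    - [-6.5,0.4,0]
    - [-10,0.6,0]
    - [-13.5,0.8,0]
    - [-17,1,0]
  twist: [0,0,0,0,0]

```text
t: 12.67
eef_pos: [0.5762, 0.0674, 0.1862]
tool_rot: [0.001, 0.709, 0.705, 0.001]
contact_force: [0.4, -0.0, -3.0]
gripper_width: 0.376
```

move_arm:
  gripper: [0.1,0.1,0.1,0.1,0.1]
  xyz:
    - [-3.5,0.2,0]
    - [-7,0.4,0]
    - [-10.5,0.6,0]
    - [-13.5,0.8,0]
    - [-16,1,0]
  twist: [0,0,0,0,0]

```text
t: 13.08
eef_pos: [0.585, -0.0944, 0.1861]
tool_rot: [0.001, 0.71, 0.704, -0.0]
contact_force: [0.3, -0.4, -1.6]
gripper_width: 0.376
```

```bash
python3 s.py .587 -.1185 .12
```

```text
t 13.08 pos [ 0.585  -0.0944  0.1861] yaw 89.5 w 0.376 F [ 0.3 -0.4 -1.6] q7 -0.19
to target (tool cm) [-2.4   0.22  6.61] twist to 90: -0.009
```

move_arm:
  gripper: [0.1,0.1,0.1,0.1,0.1]
  xyz:
    - [-1.3,0.1,0.6]
    - [-2.2,0.2,2]
    - [-2.4,0.2,3.6]
    - [-2.4,0.2,5.2]
    - [-2.4,0.2,6.2]
  twist: [0,0,0,0,0]

```text
t: 13.5
eef_pos: [0.586, -0.1132, 0.1203]
tool_rot: [-0.001, 0.709, 0.706, -0.0]
contact_force: [0.1, 1.2, -2.1]
gripper_width: 0.375
```

move_arm:
  gripper: [0.1,0.1,0.1,0.1]
  xyz:
    - [0,0,0]
    - [0,0,0]
    - [0,0,0]
    - [0,0,0]
  twist: [0,0,0,0]

```text
t: 13.83
eef_pos: [0.5877, -0.1142, 0.1234]
tool_rot: [0.001, 0.709, 0.705, 0.001]
contact_force: [-0.0, -0.5, -1.5]
gripper_width: 0.378
```

```bash
python3 s.py .587 -.1185 .1085
python3 - <<'E'
from h import *
r=read_camera('side');p=r['pixels'][100:200,160:280,::-1];cv2.imwrite('pics/s4.png',cv2.resize(p,None,fx=5,fy=5))
r=read_camera('wrist');cv2.imwrite('pics/w4.png',r['pixels'][:,:,::-1])
E
```

```text
t 13.83 pos [ 0.5877 -0.1142  0.1234] yaw 89.7 w 0.378 F [-0.  -0.5 -1.5] q7 -0.19
to target (tool cm) [-0.43 -0.07  1.49] twist to 90: -0.005
```

View pics/s4.png

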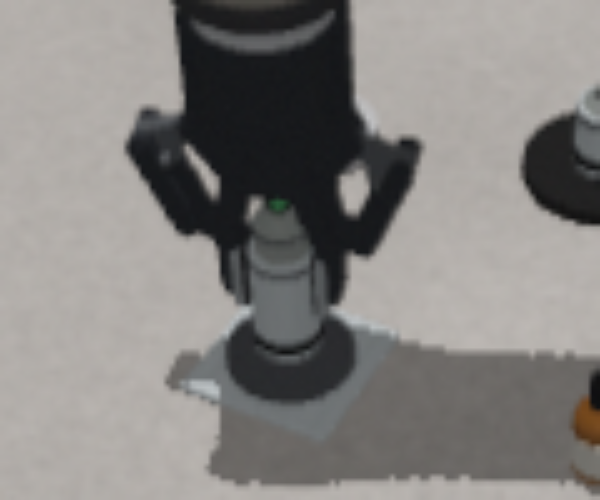

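View pics/w4.png

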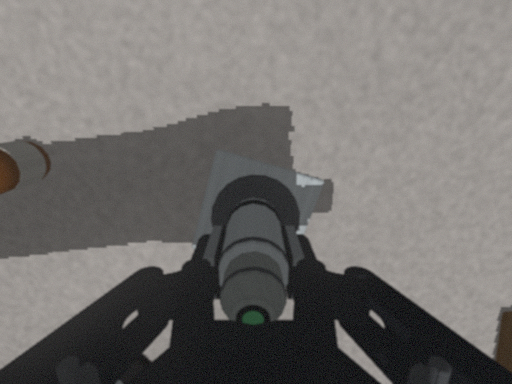

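The long objective hangs upright over the recess, with the barrel and the dark disc both near column 254. Lowering it with a −4 mm y correction.

move_arm:
  gripper: [0.1,0.1,0.1,0.1,0.1]
  xyz:
    - [-0.2,0,0.3]
    - [-0.4,0,0.6]
    - [-0.4,0,0.9]
    - [-0.4,0,1.1]
    - [-0.4,0,1.2]
  twist: [0,0,0,0,0]

```text
t: 14.35
eef_pos: [0.5866, -0.1188, 0.1098]
tool_rot: [-0.0, 0.709, 0.705, -0.0]
contact_force: [0.1, -0.2, -2.0]
gripper_width: 0.377
```

move_arm:
  gripper: [0.1,0.1,0.1,0.1]
  xyz:
    - [0,0,0.05]
    - [0,0,0.1]
    - [0,0,0.15]
    - [0,0,0.15]
  twist: [0,0,0,0]

```text
t: 14.68
eef_pos: [0.587, -0.1186, 0.109]
tool_rot: [0.0, 0.709, 0.705, 0.0]
contact_force: [0.3, -0.5, -1.9]
gripper_width: 0.376
```

move_arm:
  gripper: [0.1,0.1,0.1,0.1]
  xyz:
    - [0,0,0.05]
    - [0,0,0.1]
    - [0,0,0.1]
    - [0,0,0.1]
  twist: [0,0,0,0]

```text
t: 15.02
eef_pos: [0.5871, -0.1186, 0.1089]
tool_rot: [0.0, 0.709, 0.705, -0.0]
contact_force: [-3.4, 0.1, 6.3]
gripper_width: 0.38
```

Contact at 6 N at the expected height, so releasing.

move_arm:
  gripper: [0.4,0.45,0.55,0.7,0.85]
  xyz:
    - [0,0,-0.1]
    - [0,0,-0.1]
    - [0,0,-0.1]
    - [0,0,-0.1]
    - [0,0,-0.1]
  twist: [0,0,0,0,0]

```text
t: 15.43
eef_pos: [0.587, -0.1187, 0.1088]
tool_rot: [0.0, 0.709, 0.705, 0.0]
contact_force: [0.3, -0.3, -0.1]
gripper_width: 0.815
```

move_arm:
  gripper: [1,1,1,1,1]
  xyz:
    - [0,0,0]
    - [0,0,-1]
    - [0,0,-4]
    - [0,0,-7.8]
    - [0,0,-10.5]
  twist: [0,0,0,0,0]

```text
t: 15.85
eef_pos: [0.5874, -0.1185, 0.217]
tool_rot: [0.001, 0.709, 0.705, 0.001]
contact_force: [0.9, 0.3, 1.6]
gripper_width: 1.0
```

```bash
python3 s.py .448 .095 .21;python3 - <<'E'
from h import *
S=read_camera('side');X=[.587,-.1185,.098]
a=green(S,X);print(a,proj(S,X),atz(S,*a,.098))
p=S['pixels'][100:200,160:280,::-1];cv2.imwrite('pics/s5.png',cv2.resize(p,None,fx=5,fy=5))
E
```

```text
t 15.85 pos [ 0.5874 -0.1185  0.217 ] yaw 89.68 w 1.0 F [0.9 0.3 1.6] q7 -0.13
to target (tool cm) [ 21.27 -14.06   0.67] twist to 90: -0.006
(np.float64(216.1912568306011), np.float64(143.7622950819672)) (np.float64(215.44144436340335), np.float64(143.92205545879258)) [ 0.58537804 -0.11933446  0.098     ]
```

View pics/s5.png

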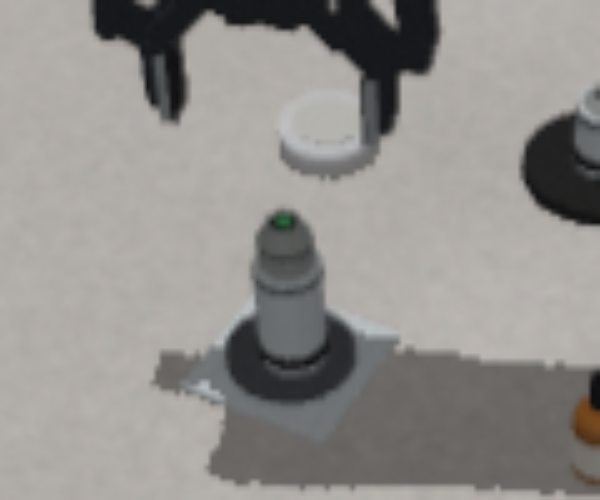

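The long objective stands in the low stand. Next is the mid objective on the high stand.

move_arm:
  gripper: [1,1,1,1,1]
  xyz:
    - [2.4,-1.6,0]
    - [5.6,-3.7,0]
    - [8.8,-5.8,0]
    - [12,-7.9,0]
    - [15.2,-10,0]
  twist: [0,0,0,0,0]

```text
t: 16.32
eef_pos: [0.4867, 0.0351, 0.2145]
tool_rot: [0.0, 0.709, 0.705, 0.0]
contact_force: [0.6, 1.2, 0.5]
gripper_width: 1.001
```

move_arm:
  gripper: [1,1,1,1,1]
  xyz:
    - [2.8,-1.9,0.2]
    - [4.9,-3.4,0.4]
    - [6.1,-4.1,0.5]
    - [6.1,-4.1,0.5]
    - [6.1,-4.1,0.5]
  twist: [0,0,0,0,0]

```text
t: 16.73
eef_pos: [0.4471, 0.0956, 0.2094]
tool_rot: [0.0, 0.709, 0.706, 0.0]
contact_force: [0.9, -0.1, 0.2]
gripper_width: 0.998
```

```bash
python3 s.py .448 .095 .131;python3 - <<'E'
from h import *
r=read_camera('wrist'); cv2.imwrite('pics/w5.png',r['pixels'][:,:,::-1])
g=green(r,[.448,.095,.118],25); print(g, g and atz(r,*g,.118))
E
```

```text
t 16.73 pos [0.4471 0.0956 0.2094] yaw 89.77 w 0.998 F [ 0.9 -0.1  0.2] q7 -0.56
to target (tool cm) [-0.06  0.08  7.84] twist to 90: -0.004
(np.float64(255.54258241758242), np.float64(225.50228937728937)) [0.44881533 0.0951411  0.118     ]
```

View pics/w5.png

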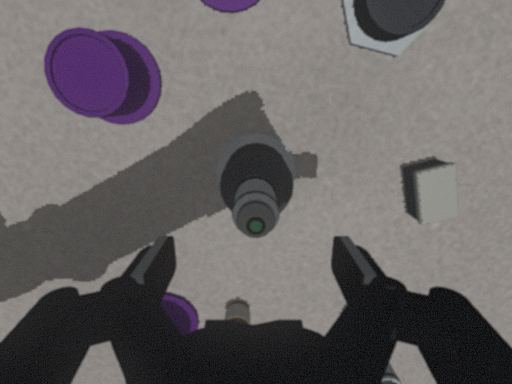

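The lens at (256,226) gives (0.449, 0.095), as expected. Descending.

move_arm:
  gripper: [1,1,1,1,1]
  xyz:
    - [0,0.1,1.5]
    - [0,0.1,4]
    - [0,0.1,6]
    - [0,0.1,7.3]
    - [0,0.1,7.7]
  twist: [0,0,0,0,0]

```text
t: 17.2
eef_pos: [0.448, 0.0935, 0.1301]
tool_rot: [-0.001, 0.71, 0.704, -0.001]
contact_force: [-0.1, 0.4, -0.3]
gripper_width: 1.005
```

move_arm:
  gripper: [1,1,0.8,0.7]
  xyz:
    - [0,0,0]
    - [0,0,0]
    - [0,0,0]
    - [0,0,0]
  twist: [0,0,0,0]

```text
t: 17.53
eef_pos: [0.4489, 0.0951, 0.1328]
tool_rot: [0.001, 0.709, 0.705, 0.001]
contact_force: [-0.0, -0.6, 1.0]
gripper_width: 0.752
```

```bash
python3 s.py .4482 .095 .131
```

```text
t 17.53 pos [0.4489 0.0951 0.1328] yaw 89.62 w 0.752 F [-0.  -0.6  1. ] q7 -0.68
to target (tool cm) [-0.01 -0.07  0.18] twist to 90: -0.007
```

move_arm:
  gripper: [0.6,0.4,0.2,0.1,0.1]
  xyz:
    - [0,0,0]
    - [0,0,0]
    - [0,0,0]
    - [0,0,0]
    - [0,0,0]
  twist: [0,0,0,0,0]

```text
t: 17.95
eef_pos: [0.4485, 0.0952, 0.1325]
tool_rot: [0.0, 0.709, 0.705, 0.0]
contact_force: [-1.7, -0.2, 6.0]
gripper_width: 0.377
```

move_arm:
  gripper: [0.1,0.1,0.1,0.1]
  xyz:
    - [0,0,0]
    - [0,0,0]
    - [0,0,0]
    - [0,0,0]
  twist: [0,0,0,0]

```text
t: 18.28
eef_pos: [0.4485, 0.0952, 0.1325]
tool_rot: [0.0, 0.709, 0.705, 0.0]
contact_force: [-0.8, -0.1, 5.6]
gripper_width: 0.375
```

move_arm:
  gripper: [0.1,0.1,0.1,0.1,0.1]
  xyz:
    - [0,0,-0.4]
    - [0,0,-1.2]
    - [0,0,-2.5]
    - [0,0,-3.6]
    - [0.8,0.5,-4.2]
  twist: [0,0,0,0,0]

```text
t: 18.7
eef_pos: [0.453, 0.102, 0.1752]
tool_rot: [0.001, 0.71, 0.704, -0.0]
contact_force: [0.3, -0.1, -1.9]
gripper_width: 0.376
```

```bash
python3 s.py .566 .2595 .17
```

```text
t 18.7 pos [0.453  0.102  0.1752] yaw 89.56 w 0.376 F [ 0.3 -0.1 -1.9] q7 -0.63
to target (tool cm) [15.84 11.18  0.51] twist to 90: -0.008
```

move_arm:
  gripper: [0.1,0.1,0.1,0.1,0.1]
  xyz:
    - [2.4,1.7,0]
    - [5.2,3.7,0]
    - [8.2,5.8,0]
    - [11.2,7.9,0]
    - [13.8,9.7,0]
  twist: [0,0,0,0,0]

```text
t: 19.12
eef_pos: [0.5525, 0.2434, 0.1745]
tool_rot: [-0.0, 0.709, 0.705, 0.001]
contact_force: [-0.1, 0.9, -2.1]
gripper_width: 0.378
```

move_arm:
  gripper: [0.1,0.1,0.1,0.1,0.1]
  xyz:
    - [1.5,1,0.3]
    - [1.9,1.3,1]
    - [1.9,1.3,2.3]
    - [1.9,1.3,3.5]
    - [1.9,1.3,4.2]
  twist: [0,0,0,0,0]

```text
t: 19.53
eef_pos: [0.5627, 0.2572, 0.1292]
tool_rot: [-0.0, 0.71, 0.705, -0.002]
contact_force: [-1.0, -0.9, -2.5]
gripper_width: 0.378
```

move_arm:
  gripper: [0.1,0.1,0.1,0.1]
  xyz:
    - [0,0,0]
    - [0,0,0]
    - [0,0,0]
    - [0,0,0]
  twist: [0,0,0,0]

```text
t: 19.87
eef_pos: [0.5645, 0.2593, 0.1326]
tool_rot: [0.0, 0.709, 0.705, 0.0]
contact_force: [0.1, 0.5, -1.7]
gripper_width: 0.374
```

```bash
python3 s.py .566 .2595 .1125
python3 - <<'E'
from h import *
r=read_camera('side');p=r['pixels'][240:340,130:250,::-1];cv2.imwrite('pics/s6.png',cv2.resize(p,None,fx=5,fy=5))
r=read_camera('wrist');cv2.imwrite('pics/w6.png',r['pixels'][:,:,::-1])
E
```

```text
t 19.87 pos [0.5645 0.2593 0.1326] yaw 89.63 w 0.374 F [ 0.1  0.5 -1.7] q7 -0.85
to target (tool cm) [0.02 0.15 2.01] twist to 90: -0.007
```

View pics/s6.png

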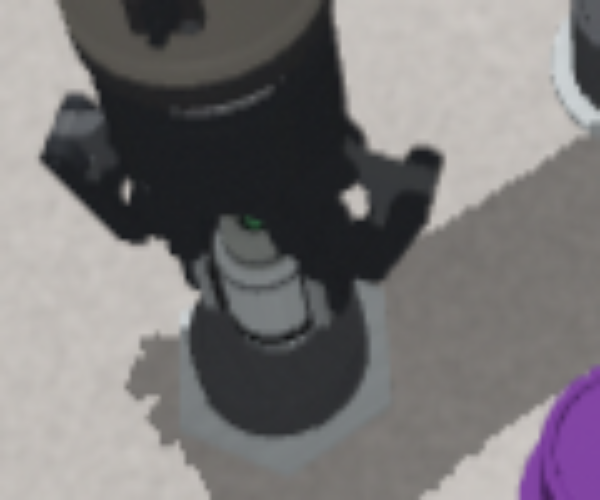

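View pics/w6.png

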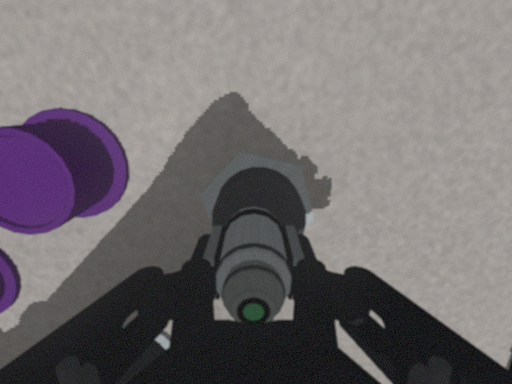

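Wrist view: barrel at column 253, disc at 259, so I correct x by +2 mm and lower.

move_arm:
  gripper: [0.1,0.1,0.1,0.1,0.1]
  xyz:
    - [0,0.1,0.4]
    - [0,0.2,0.9]
    - [0,0.2,1.3]
    - [0,0.2,1.5]
    - [0,0.2,1.6]
  twist: [0,0,0,0,0]

```text
t: 20.38
eef_pos: [0.5659, 0.2593, 0.1151]
tool_rot: [-0.0, 0.709, 0.705, -0.001]
contact_force: [-0.6, -0.4, -1.6]
gripper_width: 0.374
```

move_arm:
  gripper: [0.1,0.1,0.1,0.1]
  xyz:
    - [0,0,0.1]
    - [0,0,0.2]
    - [0,0,0.25]
    - [0,0,0.25]
  twist: [0,0,0,0]

```text
t: 20.72
eef_pos: [0.5662, 0.2595, 0.1134]
tool_rot: [0.0, 0.709, 0.705, 0.0]
contact_force: [0.2, -0.5, -1.4]
gripper_width: 0.38
```

move_arm:
  gripper: [0.1,0.1,0.1,0.1]
  xyz:
    - [0,0,0.05]
    - [0,0,0.1]
    - [0,0,0.15]
    - [0,0,0.15]
  twist: [0,0,0,0]

```text
t: 21.05
eef_pos: [0.5663, 0.2596, 0.1126]
tool_rot: [0.0, 0.709, 0.705, 0.0]
contact_force: [-1.3, -1.0, 4.5]
gripper_width: 0.377
```

Touched down at the expected height, so releasing.

move_arm:
  gripper: [0.4,0.45,0.55,0.7,0.85]
  xyz:
    - [0,0,-0.1]
    - [0,0,-0.1]
    - [0,0,-0.1]
    - [0,0,-0.1]
    - [0,0,-0.1]
  twist: [0,0,0,0,0]

```text
t: 21.47
eef_pos: [0.5662, 0.2594, 0.1128]
tool_rot: [-0.0, 0.709, 0.705, -0.0]
contact_force: [-0.1, -0.2, 0.1]
gripper_width: 0.818
```

move_arm:
  gripper: [1,1,1,1,1]
  xyz:
    - [0,0,0]
    - [0,0,-1]
    - [0,0,-4]
    - [0,0,-7.8]
    - [0,0,-9.5]
  twist: [0,0,0,0,0]

```text
t: 21.88
eef_pos: [0.5674, 0.2607, 0.2127]
tool_rot: [0.001, 0.709, 0.705, 0.002]
contact_force: [1.0, -0.0, 0.2]
gripper_width: 0.998
```

```bash
python3 s.py .4495 -.2905 .17;python3 - <<'E'
from h import *
S=read_camera('side');X=[.566,.2595,.098]
a=green(S,X);print(a,proj(S,X),atz(S,*a,.098))
p=S['pixels'][200:340,130:290,::-1];cv2.imwrite('pics/s7.png',cv2.resize(p,None,fx=4,fy=4))
# high stand centre at rim
print(proj(S,[.4508,.1005,.053]))
E
```

```text
t 21.88 pos [0.5674 0.2607 0.2127] yaw 89.67 w 0.998 F [ 1.  -0.   0.2] q7 -0.8
to target (tool cm) [-55.2  -11.49   4.07] twist to 90: -0.006
(np.float64(181.09464627151053), np.float64(288.3059273422562)) (np.float64(180.45736643620285), np.float64(288.2951613340377)) [0.56488723 0.25933794 0.098     ]
(np.float64(258.31928603570583), np.float64(238.34591753425485))
```

View pics/s7.png

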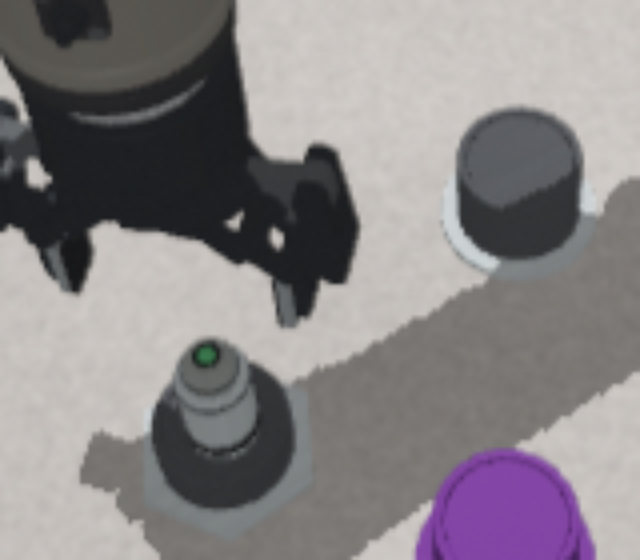

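The mid objective stands in the mid stand. Going back to the pad for the short one.

move_arm:
  gripper: [1,1,1,1,1]
  xyz:
    - [-3,-0.6,0]
    - [-7,-1.5,0]
    - [-11,-2.3,0]
    - [-15,-3.1,0]
    - [-19,-3.9,0]
  twist: [0,0,0,0,0]

```text
t: 22.35
eef_pos: [0.5253, 0.0681, 0.2084]
tool_rot: [0.0, 0.709, 0.705, 0.0]
contact_force: [0.8, -0.2, -0.1]
gripper_width: 1.004
```

move_arm:
  gripper: [1,1,1,1,1]
  xyz:
    - [-4,-0.8,0]
    - [-8,-1.7,0]
    - [-12,-2.5,0]
    - [-16,-3.3,0]
    - [-20,-4.2,0]
  twist: [0,0,0,0,0]

```text
t: 22.77
eef_pos: [0.4823, -0.1318, 0.2086]
tool_rot: [0.0, 0.709, 0.705, 0.0]
contact_force: [0.8, 0.4, 0.4]
gripper_width: 0.999
```

```bash
python3 s.py .4495 -.2905 .17
```

```text
t 22.77 pos [ 0.4823 -0.1318  0.2086] yaw 89.67 w 0.999 F [0.8 0.4 0.4] q7 -0.07
to target (tool cm) [-15.88  -3.19   3.86] twist to 90: -0.006
```

move_arm:
  gripper: [1,1,1,1,1]
  xyz:
    - [-4,-0.8,0.5]
    - [-8,-1.6,1.5]
    - [-12,-2.4,3]
    - [-14.8,-3,3.8]
    - [-15.8,-3.2,3.9]
  twist: [0,0,0,0,0]

```text
t: 23.18
eef_pos: [0.4469, -0.2932, 0.1676]
tool_rot: [-0.001, 0.712, 0.702, -0.001]
contact_force: [0.3, 0.4, -0.5]
gripper_width: 1.002
```

move_arm:
  gripper: [1,1,1]
  xyz:
    - [0,0,0]
    - [0,0,0]
    - [0,0,0]
  twist: [0,0,0]

```text
t: 23.43
eef_pos: [0.4509, -0.2861, 0.1695]
tool_rot: [0.0, 0.708, 0.706, 0.001]
contact_force: [0.2, 0.4, 0.4]
gripper_width: 1.0
```

```bash
python3 s.py .4498 -.2905 .09;python3 - <<'E'
from h import *
r=read_camera('wrist'); 
g=green(r,[.45,-.2905,.058],25); print(g, g and atz(r,*g,.058))
E
```

```text
t 23.43 pos [ 0.4509 -0.2861  0.1695] yaw 89.79 w 1.0 F [0.2 0.4 0.4] q7 0.22
to target (tool cm) [-0.45 -0.12  7.95] twist to 90: -0.004
(np.float64(252.81697742885183), np.float64(219.3439646712463)) [ 0.45078852 -0.29112077  0.058     ]
```

move_arm:
  gripper: [1,1,1,1,1]
  xyz:
    - [-0.2,0,1.5]
    - [-0.3,0,4]
    - [-0.3,0,6]
    - [-0.3,0,7.3]
    - [-0.3,0,7.7]
  twist: [0,0,0,0,0]

```text
t: 23.9
eef_pos: [0.4498, -0.2886, 0.0905]
tool_rot: [-0.001, 0.708, 0.706, -0.0]
contact_force: [0.4, -0.0, 0.3]
gripper_width: 1.002
```

move_arm:
  gripper: [1,1,0.8,0.7]
  xyz:
    - [0,0,0]
    - [0,0,0]
    - [0,0,0]
    - [0,0,0]
  twist: [0,0,0,0]

```text
t: 24.23
eef_pos: [0.4506, -0.2909, 0.093]
tool_rot: [0.001, 0.709, 0.705, 0.0]
contact_force: [0.4, -0.2, 0.0]
gripper_width: 0.748
```

```bash
python3 s.py .4505 -.2908 .093
```

```text
t 24.23 pos [ 0.4506 -0.2909  0.093 ] yaw 89.67 w 0.748 F [ 0.4 -0.2  0. ] q7 0.16
to target (tool cm) [ 0.01 -0.01  0.  ] twist to 90: -0.006
```

move_arm:
  gripper: [0.6,0.4,0.2,0.1,0.1]
  xyz:
    - [0,0,0]
    - [0,0,0]
    - [0,0,0]
    - [0,0,0]
    - [0,0,0]
  twist: [0,0,0,0,0]

```text
t: 24.65
eef_pos: [0.4501, -0.291, 0.0925]
tool_rot: [0.0, 0.709, 0.705, -0.0]
contact_force: [-1.3, 1.8, 5.4]
gripper_width: 0.376
```

move_arm:
  gripper: [0.1,0.1,0.1,0.1]
  xyz:
    - [0,0,0]
    - [0,0,0]
    - [0,0,0]
    - [0,0,0]
  twist: [0,0,0,0]

```text
t: 24.98
eef_pos: [0.4501, -0.2911, 0.0925]
tool_rot: [0.0, 0.709, 0.705, -0.0]
contact_force: [-1.1, 0.9, 5.5]
gripper_width: 0.38
```

move_arm:
  gripper: [0.1,0.1,0.1,0.1,0.1]
  xyz:
    - [0,0,-0.4]
    - [0,0,-1.4]
    - [0,0,-3.4]
    - [0,0,-6]
    - [0,0,-8.6]
  twist: [0,0,0,0,0]

```text
t: 25.4
eef_pos: [0.4494, -0.2905, 0.179]
tool_rot: [-0.001, 0.709, 0.705, -0.0]
contact_force: [1.2, 0.5, -1.5]
gripper_width: 0.376
```

move_arm:
  gripper: [0.1,0.1,0.1,0.1,0.1]
  xyz:
    - [1,0.3,-1]
    - [3.4,0.8,-1.4]
    - [6.8,1.4,-1.4]
    - [10.2,2,-1.4]
    - [13.6,2.4,-1.4]
  twist: [0,0,0,0,0]

```text
t: 25.82
eef_pos: [0.4748, -0.153, 0.1921]
tool_rot: [0.0, 0.709, 0.705, 0.0]
contact_force: [0.3, 0.2, -1.3]
gripper_width: 0.37
```

```bash
python3 s.py .450 .1 .19
```

```text
t 25.82 pos [ 0.4748 -0.153   0.1921] yaw 89.63 w 0.37 F [ 0.3  0.2 -1.3] q7 -0.04
to target (tool cm) [25.28 -2.64  0.21] twist to 90: -0.006
```

move_arm:
  gripper: [0.1,0.1,0.1,0.1,0.1]
  xyz:
    - [3.4,0,0]
    - [6.8,-0.2,0]
    - [10.2,-0.6,0]
    - [13.6,-1.1,0]
    - [17,-1.6,0]
  twist: [0,0,0,0,0]

```text
t: 26.23
eef_pos: [0.4588, 0.0173, 0.1919]
tool_rot: [-0.0, 0.709, 0.705, -0.0]
contact_force: [1.1, 0.3, -1.9]
gripper_width: 0.375
```

move_arm:
  gripper: [0.1,0.1,0.1,0.1,0.1]
  xyz:
    - [3.2,-0.4,0]
    - [5.8,-0.7,0]
    - [7.5,-0.9,0.6]
    - [8.1,-1,1.8]
    - [8.1,-1,2.8]
  twist: [0,0,0,0,0]

```text
t: 26.65
eef_pos: [0.4495, 0.0989, 0.1637]
tool_rot: [-0.0, 0.708, 0.706, 0.001]
contact_force: [-0.3, -0.9, -0.9]
gripper_width: 0.377
```

move_arm:
  gripper: [0.1,0.1,0.1,0.1]
  xyz:
    - [0,0,0.4]
    - [0,0,0.5]
    - [0,0,0.5]
    - [0,0,0.5]
  twist: [0,0,0,0]

```text
t: 26.98
eef_pos: [0.4505, 0.0954, 0.1591]
tool_rot: [0.0, 0.71, 0.704, -0.0]
contact_force: [-0.0, -0.8, -0.7]
gripper_width: 0.373
```

```bash
python3 s.py .450 .1 .1325
python3 - <<'E'
from h import *
r=read_camera('side');p=r['pixels'][180:290,200:320,::-1];cv2.imwrite('pics/s8.png',cv2.resize(p,None,fx=5,fy=5))
r=read_camera('wrist');cv2.imwrite('pics/w8.png',r['pixels'][:,:,::-1])
E
```

```text
t 26.98 pos [0.4505 0.0954 0.1591] yaw 89.57 w 0.373 F [-0.  -0.8 -0.7] q7 -0.64
to target (tool cm) [ 0.46 -0.05  2.66] twist to 90: -0.008
```

View pics/s8.png

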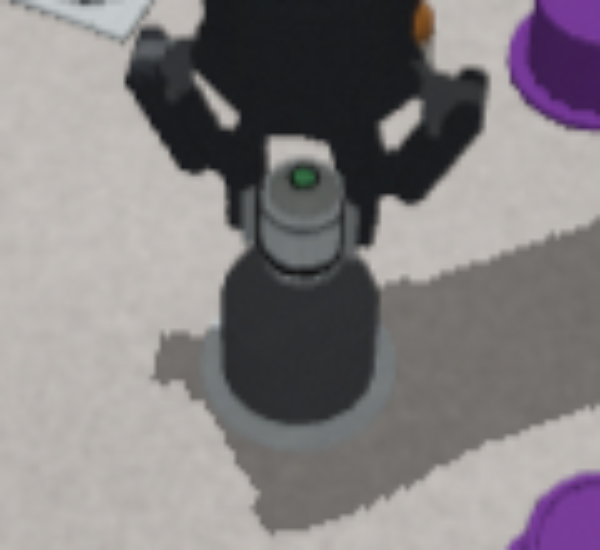

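View pics/w8.png

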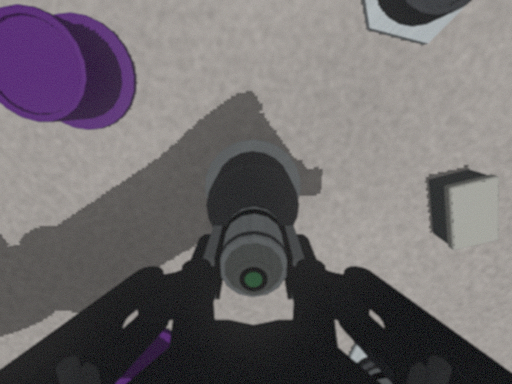

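The short objective is upright and centred on the high stand's column (column 254). Lowering.

move_arm:
  gripper: [0.1,0.1,0.1,0.1,0.1]
  xyz:
    - [0.2,0,0.5]
    - [0.3,0,1.1]
    - [0.4,0,1.6]
    - [0.4,0,2]
    - [0.4,0,2.1]
  twist: [0,0,0,0,0]

```text
t: 27.5
eef_pos: [0.4497, 0.1001, 0.1369]
tool_rot: [-0.0, 0.709, 0.705, -0.001]
contact_force: [0.2, -0.9, -1.0]
gripper_width: 0.373
```

move_arm:
  gripper: [0.1,0.1,0.1,0.1]
  xyz:
    - [0,0,0.1]
    - [0,0,0.2]
    - [0,0,0.2]
    - [0,0,0.2]
  twist: [0,0,0,0]

```text
t: 27.83
eef_pos: [0.4503, 0.1002, 0.136]
tool_rot: [0.0, 0.709, 0.705, 0.0]
contact_force: [0.9, 0.3, -0.6]
gripper_width: 0.371
```

move_arm:
  gripper: [0.1,0.1,0.1,0.1,0.1]
  xyz:
    - [0,0,0.1]
    - [0,0,0.2]
    - [0,0,0.25]
    - [0,0,0.3]
    - [0,0,0.3]
  twist: [0,0,0,0,0]

```text
t: 28.25
eef_pos: [0.4502, 0.1001, 0.1328]
tool_rot: [-0.0, 0.709, 0.705, -0.0]
contact_force: [0.5, -0.1, -1.3]
gripper_width: 0.373
```

move_arm:
  gripper: [0.1,0.1,0.1]
  xyz:
    - [0,0,0.05]
    - [0,0,0.05]
    - [0,0,0.05]
  twist: [0,0,0]

```text
t: 28.5
eef_pos: [0.4502, 0.1001, 0.1325]
tool_rot: [0.0, 0.709, 0.705, 0.0]
contact_force: [-0.7, -0.3, 1.8]
gripper_width: 0.375
```

Light contact, so releasing.

move_arm:
  gripper: [0.4,0.45,0.55,0.7,0.85]
  xyz:
    - [0,0,0]
    - [0,0,0]
    - [0,0,0]
    - [0,0,0]
    - [0,0,0]
  twist: [0,0,0,0,0]

```text
t: 28.92
eef_pos: [0.4503, 0.1001, 0.1324]
tool_rot: [0.0, 0.709, 0.705, 0.0]
contact_force: [1.2, 0.1, -0.5]
gripper_width: 0.81
```

move_arm:
  gripper: [1,1,1,1,1]
  xyz:
    - [0,0,0]
    - [0,0,-1]
    - [0,0,-4]
    - [0,0,-7.8]
    - [0,0,-10]
  twist: [0,0,0,0,0]

```text
t: 29.33
eef_pos: [0.4508, 0.1009, 0.2358]
tool_rot: [0.0, 0.709, 0.705, 0.001]
contact_force: [0.7, -0.3, -0.1]
gripper_width: 1.004
```

move_arm:
  gripper: [1,1,1,1,1]
  xyz:
    - [-3,0,-2]
    - [-7,0,-3]
    - [-11,0,-4]
    - [-15,0,-5]
    - [-18,0,-5]
  twist: [0,0,0,0,0]

```text
t: 29.75
eef_pos: [0.4494, -0.083, 0.2851]
tool_rot: [0.002, 0.71, 0.704, 0.001]
contact_force: [0.5, 0.1, -0.5]
gripper_width: 1.002
```

move_arm:
  gripper: [1,1,1,1,1]
  xyz:
    - [-4,0,0]
    - [-8,0,0]
    - [-12,0,0]
    - [-15,0,0]
    - [-16,0,0]
  twist: [0,0,0,0,0]

```text
t: 30.17
eef_pos: [0.447, -0.2451, 0.2831]
tool_rot: [0.001, 0.712, 0.703, -0.0]
contact_force: [-0.8, -1.5, -0.1]
gripper_width: 0.997
```

```bash
python3 s.py;python3 - <<'E'
from h import *
S=read_camera('side');T=read_camera('top')
cv2.imwrite('pics/sf.png',cv2.resize(S['pixels'][:,:,::-1],(768,576)));cv2.imwrite('pics/tf.png',cv2.resize(T['pixels'][:,:,::-1],(768,576)))
for n,X in dict(short=[.45,.1,.098],mid=[.566,.2595,.098],long=[.587,-.1185,.098]).items():
    a,b=green(S,X),green(T,X); print(n,tri([S,T],[a,b]).round(4) if a and b else (a,b))
for n in('oil_bottle','dish','slide_box'):
    for c in('side','top'):
        print(n,c,[np.round(d['centre'],3) for d in spot_point(n,c)][:2])
E
```

```text
t 30.17 pos [ 0.447  -0.2451  0.2831] yaw 89.28 w 0.997 F [-0.8 -1.5 -0.1] q7 0.26
short [0.4495 0.0998 0.0984]
mid [0.5656 0.259  0.0976]
long [ 0.586  -0.1187  0.099 ]
oil_bottle side [array([ 0.425, -0.077, -0.001])]
oil_bottle top [array([ 0.431, -0.076,  0.002])]
dish side [array([ 0.611, -0.29 , -0.003])]
dish top [array([ 0.608, -0.291, -0.004])]
slide_box side [array([ 0.626,  0.081, -0.003])]
slide_box top [array([0.629, 0.087, 0.001])]
```

View pics/sf.png

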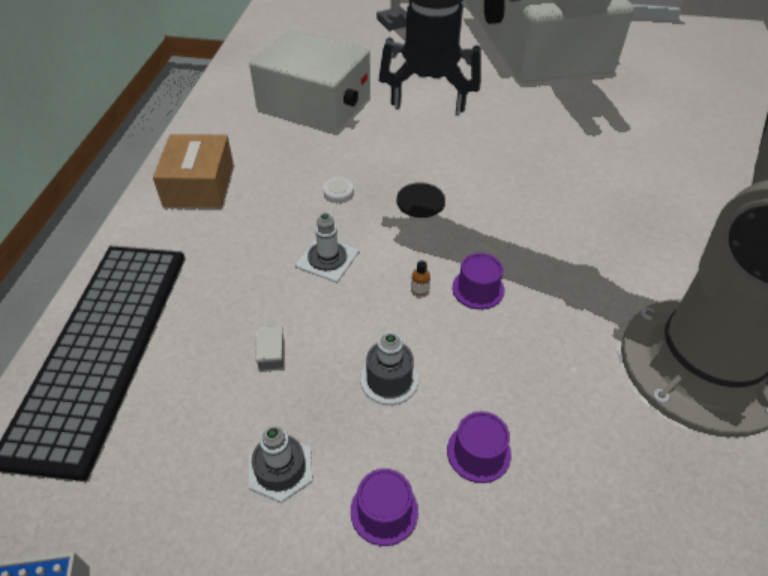

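View pics/tf.png

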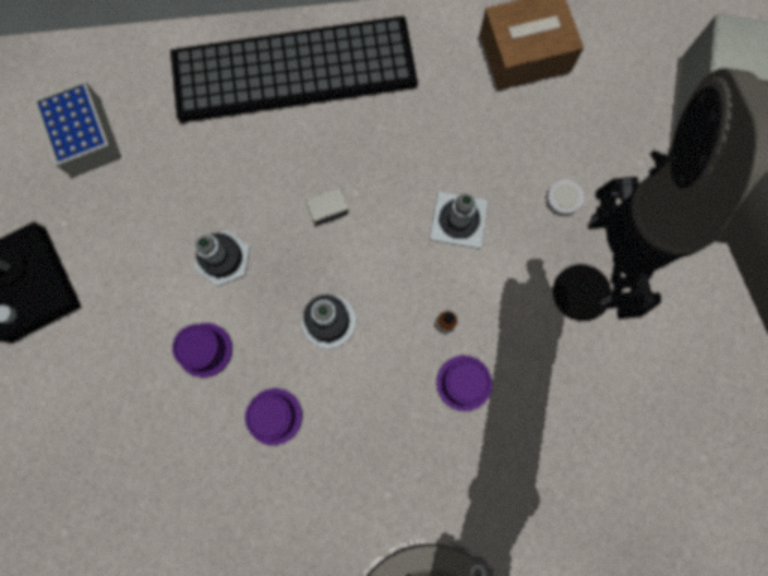

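All three stand upright with tops near 98 mm. The bystanders are at the same picture positions as before and the arm is clear. Handing in.

```bash
python3 -c "
from station import *
print(hand_in())"
```

```text
the job is handed in; nothing more can be done
None
```

The three objectives are now in the right stands, and I handed the job in at about 30 s of the 109 s allowed. I parked the short one on the pad, moved the long one to the low stand and the mid one to the mid stand. The short one then went from the pad into the high stand.

- **Setting down:** each was lowered until it just touched, with contact forces of at most 8 N.
- **Final heights:** the camera check puts all three upright, with tops at 98.4 mm (short), 97.6 mm (mid) and 99.0 mm (long) against the 98 mm target.
- **Final positions:** each sits within about 2 mm of its stand's centre, by my estimate of where the centres are.
- **Bystanders:** the oil bottle, dish and slide box look unmoved in both pictures. The detector's positions for them changed by up to about 6 mm, mostly for the slide box, which I put down to its noise because nothing went near them.

One measurement did not work: automatically outlining the empty low stand's rim failed, so I used the detector and a manual reading from the picture instead. No other check failed.

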